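# Third hand at the whetstone holder

### The job

Lower the whetstone (do not drop it) flat and square between the side rails of the whetstone holder and let go of it. Then push the loose sliding jaw up against the stone's end so that the stone is pressed lengthwise against the rubber-faced end stop, with a steady push of about 15 N - never ramming it, the stone is brittle - and finish while still holding that push, clear of the stone itself, so that I can tighten the jaw's lock screw. Leave the timer, mug, peeler and lemon where they are.

Things in the scene. Friction and masses are not known exactly. Their poses are not given: they have to be found in the camera images.
- whetstone: Sharpening stone, 150 (its x) x 50 (y) x 30 mm (z), about 0.32 kg (+-20%), dark grey lower and pale upper layer, lying flat on the worktop beside the holder, pale face up (keep it up; either end may go first). Origin: centre of its underside.
- stone_holder: Whetstone holder fixed to the worktop: steel channel 290 (its x) x 66 mm (y). Origin: centre of its footprint at worktop height. The stone's bed is at z = 12 mm, between side rails 56 mm apart inside, with flared lips, top z = 24 mm, 68 mm over the outside. Black end stop at x = 119 to 145 mm, 55 mm wide, top z = 36 mm, padded; sliding jaw near the open -x end.
- end_pad: Soft rubber pad, 48 mm wide, 20 mm high, on the inner face of the holder's end stop; the stone's end is pressed against it. It yields about 0.25 mm per newton (at most 8.5 mm). Origin: middle of its face's lower edge, at x = 108 mm, z = 13.5 mm of the holder when unpressed; axes as the holder's.
- sliding_jaw (a joint): Travel (m) of the sliding jaw along the holder's +x, towards the end stop, 0 to 0.065. About 1.5 N of friction; its lock screw is loose; it stays where it is left. Its rubber-lined front face is at x = -92 mm + this value in the holder's frame, so the space for the stone is 200 mm minus this value.
- jaw_back (a point): Centre of the sliding jaw's flat rear face (away from the stone), 24 mm above the worktop; moves with the jaw. The jaw is a black block 54 mm wide, 30 mm long, z = 12 to 36 mm (the seated stone's top is at 42 mm). A cheek with a steel knurled lock screw reaches out to y = +55 mm on one side. Behind the jaw the bed is empty for 23 mm or more.
- kitchen_timer: White kitchen timer with a red dial, 66 x 66 x 54 mm, behind the work; a bystander. Origin: centre of its underside.
- mug: Dark and cream mug with a handle, 86 x 117 x 99 mm, behind the work at the left; a bystander. Origin: centre of its underside.
- peeler: Peeler with a dark green handle, 170 x 25 x 17 mm, lying at the right of the work; a bystander. Origin: centre of its underside.
- lemon: Lemon, 72 x 57 x 58 mm, behind the work at the right; a bystander. Origin: centre of its underside.
Things that resemble listed ones, but are neither listed nor needed, are in the scene too. Of the things like the whetstone, leave any that is red; of the rest the larger one is meant.

How it is judged:
On the way, in this order (a step that is already met when the one before it is completed fails the run):
1. the stone lies flat and square on the holder's bed between the rails, let go (angle between whetstone's own z axis and vertical below 0.05 rad and z of whetstone in the frame of stone_holder between 0.0095 and 0.0155 m and y of whetstone in the frame of stone_holder between -0.0055 and 0.0055 m and angle between the x axis of whetstone and the x axis of stone_holder, either way round below 0.06 rad and contact force between the fingers and whetstone below 0.3 N), for 0.3 s.
2. the sliding jaw presses the stone steadily against the end stop's pad (all of step 1 and contact force between whetstone and end_pad between 6 and 22 N and horizontal distance between jaw_back and whetstone below 0.11 m), for 0.8 s.
At the end, for the whole second after the job is handed in: The stone lies flat between the rails (bed height within 3 mm, middle within 5.5 mm, square within 0.06 rad), at rest, no finger on it; the jaw lies against its end (rear face within 110 mm of the stone's middle) and, still pushed by the robot, presses it on the stop's pad with 6 to 22 N (all of step 2 and linear speed of whetstone below 0.005 m/s); the arm keeps its last pose, push and grip.
It fails at once if the stone is rammed: more than 40 N against the end stop's pad (contact force between whetstone and end_pad above 40 N).
It fails at once if the stone is dropped (faster than 0.5 m/s with no finger on it) (linear speed of whetstone above 0.5 m/s and contact force between the fingers and whetstone below 0.05 N).
It fails at once if the timer, mug, peeler or lemon is moved by more than 3 cm (distance of any of kitchen_timer, mug, peeler, lemon from where it was at the start of the episode above 0.03 m).
It also fails if it takes over 58 s, if anything falls off the work surface, if the arm or the gripper's body presses on something with over 40 N, if the wrist force passes 120 N, or if a joint passes its speed limit or range.

### The arm

A 7-joint arm with a two-finger parallel gripper is mounted at the origin on a cart in front of the work surface, level with it; the furniture and walls round the work are solid. World frame = base frame: x ahead of the robot, y to its left, z up, the work surface at z = 0. Lengths are in m, angles in rad, forces in N, time in s.
With the tool pointing down it reaches from about 0.35 to 0.9 m from the base axis. Payload 19.9 kg.
Tool frame: the origin (TCP) lies on the mounting face of the last link; the fingertips stand 199 mm ahead of it and the grasp point (between the pads) lies 180 mm ahead of it; z points along the fingers, y is the line along which they close (so a half turn about z gives the same grasp; the last joint's range is limited). The gripper opens to 94 mm and grips with 3 to 60 N. Pads are 16 mm wide; open, the fingers measure 119 mm over their backs; the gripper's body (75 mm by 177 mm) begins 78 mm behind the grasp point.
Start: joints at [-1.155, 0.417, -0.01, 1.614, 0.005, 1.111, -0.053], TCP at [0.276, 0.561, 0.405] pointing down, gripper open.
Joint ranges: [-2.81, 2.81], [-0.39, 2.02], [-1.27, 1.25], [0.06, 2.57], [-1.19, 4.33], [0.19, 2], [-2.82, 2.82]. Speed limits (rad/s): [1.89, 1.89, 2.39, 2.39, 3.01, 3.01, 3.01].

### API

Orientations are given as a rotation vector (axis times angle).
In Python, from workcell import ctrl, eyes gives the robot as it stands. The module is installed in compiled form; this text tells all that it offers.
- The arm moves only by the tool play_rows, never from a script. Its argument "deltas" is one flat list of numbers, 4 for each row, row after row: the shift along the tool's x, y, z in cm, then the turn about the tool's z in rad. A call has 1 to 12 rows; each row is the pose to reach, as a shift and turn from the pose commanded when the call began, along the tool's axes at that moment; what a row does not reach only later rows make up. A row lasts 1/10 s, in which the tool goes at most 50 mm and 8.59 degrees, less where a joint would pass 70% of its speed; a pose out of reach is approached as far as the arm can. A call with a gripper value outside its range is refused whole. "grip" is the opening, from 0 (shut) to 1 (fully open), set as the call begins (left out, the last holds). The fingers move at their own pace and stop on an object; "newtons" is the grip in N (left out, the last holds). Time passes only in rows, so rows that repeat a pose let the fingers close. It gives the time, the measured TCP pose, the force, the opening and the grip force at its end, in the units of the state.
- ctrl.state(): the state, without advancing time (a new reading comes with each control period).
- eyes.read_camera(name): name is "scene" or "top" or "wrist"; returns a dict with "frame" (480x640x3 uint8, red, green, blue), "depth" (480x640 float32, m along the optical axis (not along the pixel's ray), 0 where there is no reading), "vfov" (degrees; the focal length in pixels is half the picture's height over the tangent of half this angle, whatever the lens; pixels are square), "cx", "cy" (the principal point, pixels), "R" (3x3) and "t" (3): a world point X has camera coordinates R X + t. Camera axes: x right, y down, z forward; pixel columns grow to the right and rows downward; lengths in m; the calibration is good to about 2 mm. A picture is of the moment at which its call begins.
- ctrl.finish_job(): hands the job in; it is judged then, once.
The state is a dict: "time_s": time; "joints": joint angles; "joint_vel": joint speeds; "tau": joint torques, N m; "eef_pos": TCP position; "ee_rot": TCP orientation; "force": force on the tool from outside, world axes, zero at the start; "torque": the same for the moment, N m; "opening": finger opening in m; "grip_force": force on a finger pad.
Only numpy, scipy, OpenCV 4.12 (cv2) and the standard library are available. Lean on these libraries where they do the work, as an engineer would, in place of code of your own. Each camera call takes 0.05 s, during which the arm holds its last target. There are 200 camera calls.

## Working session

There is one attempt and no reset: what is moved stays moved. The work goes in short steps, Python scripts to look and compute and a tool call to move; the robot and the scene stay as the last step left them, time stands still between calls to the robot, and variables do not carry over. Pictures are saved under pics/ and viewed, at most 10 in all, crops included, and the job is handed in when it is done.

Besides the shell and the picture viewer there is one more tool, called after "Request:" as name(argument=value, ...) on one line, values as JSON. play_rows: Moves the arm, as the interface text tells. Its arguments: {"type":"object","properties":{"deltas":{"type":"array","items":{"type":"number"}},"grip":{"type":"number"},"newtons":{"type":"number"}},"required":["deltas"]}

```bash
mkdir -p pics
cat > h.py <<'E'
import numpy as np, cv2
from scipy.spatial.transform import Rotation as Ro
from workcell import ctrl, eyes
def cam(n):
    c=eyes.read_camera(n); c['f']=240/np.tan(np.radians(c['vfov'])/2); return c
def save(c,p): cv2.imwrite(p,c['frame'][:,:,::-1])
def ray(c,u,v,z):
    "pixel -> world point on plane z"
    u,v=np.atleast_1d(u).astype(float),np.atleast_1d(v).astype(float)
    d=np.stack([(u-c['cx'])/c['f'],(v-c['cy'])/c['f'],np.ones_like(u)],1)@c['R']
    o=-c['R'].T@c['t']
    return o+d*((z-o[2])/d[:,2])[:,None]
def cloud(c):
    v,u=np.mgrid[:480,:640]; d=c['depth']
    P=np.stack([(u-c['cx'])/c['f']*d,(v-c['cy'])/c['f']*d,d],-1)
    return (P-c['t'])@c['R']
E
python3 - <<'E'
from h import *
s=ctrl.state(); print(s)
for n in ['top','scene']:
    c=cam(n); save(c,f'pics/{n}0.png'); print(n,c['f'],c['cx'],c['cy'],-c['R'].T@c['t'],(c['depth']>0).mean())
    np.savez(f'{n}0.npz',**c)
E
```

```text
{'time_s': 0.0, 'joints': array([-1.15451971,  0.41797122, -0.01030849,  1.61417221,  0.00466478,
        1.11072513, -0.05301357]), 'joint_vel': array([-0.00149601,  0.00299806,  0.00105506, -0.00019963,  0.00140617,
       -0.00028572,  0.00072149]), 'tau': array([-1.02909198e-04, -8.51242304e+01,  6.38351832e-01, -4.25985181e+01,
       -4.88540099e-02,  1.87598396e-02,  9.60366992e-05]), 'eef_pos': array([0.27614938, 0.56052896, 0.40402765]), 'ee_rot': array([-7.12784583e-01, -3.05943111e+00,  1.93396675e-03]), 'force': array([-0.6274703 ,  0.44095451, -0.32744056]), 'torque': array([-0.04614017,  0.02549464, -0.07234925]), 'grip_force': 0.0, 'opening': 0.09386303835075782}
top 490.43183651963454 323.856379884788 237.3307282114792 [0.24274543 0.07823229 1.44159498] 0.9960286458333333
scene 535.3781571210468 324.72915836326246 227.04271140032537 [1.89132582 0.86460681 0.75009127] 0.9958365885416667
```

View pics/top0.png

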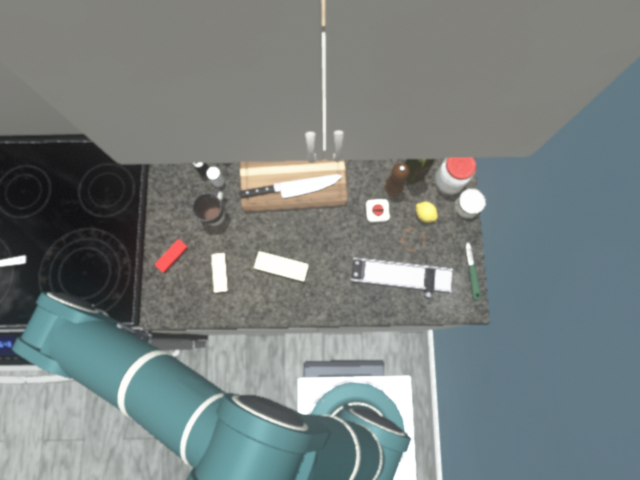

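View pics/scene0.png

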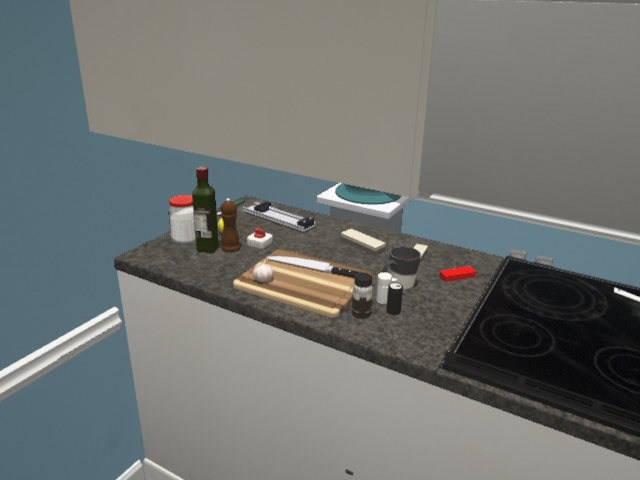

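The candidates in the top view are a pale block at (281,266), a smaller pale block at (219,272) and a red one at (171,256). The larger non-red one, (281,266), fits. The holder is at (402,275), with the stop at its left end (358,268) and the jaw near (430,280). I'll measure these and confirm in an enlarged crop.

Run:
```python
from h import *
c=dict(np.load('top0.npz')); 
for k in ('f','cx','cy'): c[k]=float(c[k])
im=c['frame']; P=cloud(c)
crop=im[225:315,140:500]; cv2.imwrite('pics/crop0.png',cv2.resize(crop,None,fx=2.2,fy=2.2,interpolation=cv2.INTER_CUBIC)[:,:,::-1])
hsv=cv2.cvtColor(im,cv2.COLOR_RGB2HSV)
m=((hsv[...,2]>170)&(hsv[...,1]<90)).astype(np.uint8); 
n,l,st,ce=cv2.connectedComponentsWithStats(m)
for i in range(1,n):
    x,y,w,h,a=st[i]
    if a<80 or y<225 or y>320 or x<150: continue
    pts=np.argwhere(l==i)[:,::-1].astype(np.float32)
    z=np.median(P[...,2][l==i])
    W=ray(c,pts[:,0],pts[:,1],z)
    r=cv2.minAreaRect((W[:,:2]*1000).astype(np.float32))
    print(st[i],'z',z.round(4),'rect mm',np.round(r[0],1),np.round(r[1],1),round(r[2],2),W[:,:2].mean(0).round(4))
# height map around the holder
for u in range(350,458,4):
    print(u,[int(1000*P[v,u,2]) for v in range(256,298,3)])
```

```text
[466 243   8  23 120] z 0.0069 rect mm [ 492.2 -354. ] [66.8 17. ] 6.47 [ 0.4914 -0.3545]
[253 251  56  30 992] z 0.0289 rect mm [464.9 202.8] [155.8  55. ] 74.1 [0.4648 0.2027]
[211 253  17  40 562] z 0.0209 rect mm [451.2 384.7] [115.6  41.9] 5.8 [0.4502 0.3846]
[ 351  258   78   31 1467] z 0.0126 rect mm [ 440.  -115.3] [221.3  71. ] 82.29 [ 0.4381 -0.1267]
[431 266  22  26 413] z 0.0125 rect mm [ 419.9 -265.4] [62.2 70.1] 84.02 [ 0.4192 -0.2702]
350 [-3, 0, -1, 4, 1, -1, -7, 0, -4, 1, 0, -9, -5, 0]
354 [-3, 35, 38, 33, 32, 28, 40, 35, 19, 0, 3, 0, 3, 0]
358 [0, 22, 38, 33, 33, 34, 34, 34, 23, -2, 1, 1, 1, -4]
362 [0, 24, 33, 35, 34, 36, 30, 35, 23, 0, 0, -2, -1, -1]
366 [0, 21, 8, 16, 11, 18, 11, 13, 7, 2, -2, 2, 0, 3]
370 [0, -1, 12, 5, 8, 11, 7, 17, 9, 1, -3, 3, -3, -3]
374 [-1, -1, 18, 17, 10, 12, 8, 9, 4, 8, 3, 0, 0, -4]
378 [0, -2, 16, 11, 14, 14, 15, 10, 9, 21, 0, -1, 2, 0]
382 [-1, 3, 21, 6, 10, 9, 12, 10, 13, 21, 0, 1, 0, -1]
386 [-2, 0, 21, 12, 10, 12, 18, 19, 12, 21, -5, 1, -3, -4]
390 [2, 4, 19, 11, 10, 10, 12, 11, 10, 16, 2, 3, -4, -2]
394 [0, 0, 0, 11, 11, 17, 13, 11, 7, 7, -6, 1, -1, 4]
398 [0, 0, -4, 15, 13, 8, 13, 10, 11, 8, -1, -3, 4, 2]
402 [-1, 0, -2, 16, 8, 7, 10, 7, 3, 12, 9, 0, -4, -1]
406 [1, -1, 3, 22, 9, 12, 9, 12, 8, 9, 27, -4, 1, 2]
410 [-6, 2, 2, 17, 11, 8, 11, 9, 11, 13, 26, 1, 0, -6]
414 [0, 1, -4, 27, 14, 10, 19, 7, 11, 14, 19, 0, 0, -3]
418 [-2, 2, 0, 26, 13, 14, 12, 9, 3, 8, 20, 0, 0, 0]
422 [2, 1, -1, 0, 9, 18, 7, 7, 11, 15, 14, 8, 1, 2]
426 [1, 0, 1, -3, 30, 30, 35, 37, 32, 36, 39, 35, 1, 29]
430 [3, -2, -2, -1, 35, 40, 29, 38, 34, 35, 32, 35, 14, 27]
434 [0, -2, 1, 0, 17, 29, 37, 33, 28, 26, 7, 24, -5, 0]
438 [-2, 3, 2, -4, 23, 8, 4, 15, 9, 9, 10, 28, 0, 0]
442 [0, -4, 2, -2, 20, 12, 17, 17, 12, 11, 10, 18, 0, -2]
446 [1, -5, 2, 1, 18, 14, 12, 8, 7, 10, 13, 5, 4, 2]
450 [5, 0, -1, -4, -3, 15, 10, 13, 8, 1, -3, -2, -5, 2]
454 [1, -1, -3, 0, 2, 2, -3, 1441, 2, 5, 1, 0, -2, 7]
```

View pics/crop0.png

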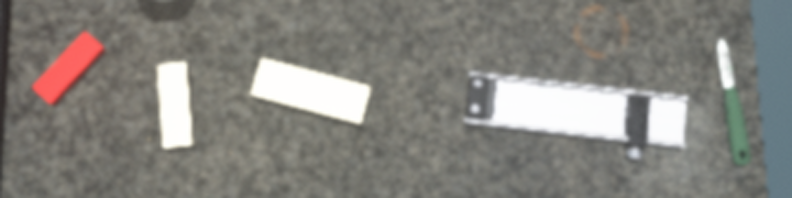

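The crop confirms the larger pale block at crop (310,90) as the stone. The screw cheek at (633,152) faces the robot, so the holder's +x points left, towards world +y.

```bash
cat >> h.py <<'E'
def plan(p,yaw=None):
    "deltas (cm, rad) taking TCP to p with tool x at world heading yaw (deg)"
    s=ctrl.state(); R=Ro.from_rotvec(s['ee_rot']).as_matrix()
    d=R.T@(np.array(p)-s['eef_pos'])*100
    h=np.degrees(np.arctan2(R[1,0],R[0,0])); t=0 if yaw is None else -np.radians((yaw-h+180)%360-180)
    print('pos',s['eef_pos'].round(4),'head',h.round(2),'tilt',np.degrees(np.arccos(-R[2,2])).round(2),'delta',d.round(2),'turn',round(t,4),'q7',s['joints'][6].round(2))
E
python3 - <<'E'
from h import *
c=dict(np.load('top0.npz'))
for k in ('f','cx','cy'): c[k]=float(c[k])
P=cloud(c); hsv=cv2.cvtColor(c['frame'],cv2.COLOR_RGB2HSV)
m=(P[...,2]>0.008)&(P[...,2]<.05); m[:252]=0; m[300:]=0; m[:,:345]=0; m[:,456:]=0
m=cv2.morphologyEx(m.astype(np.uint8),cv2.MORPH_OPEN,np.ones((3,3)))
W=ray(c,*np.argwhere(m>0)[:,::-1].T,0.015)[:,:2]
ctr,ev=W.mean(0),np.linalg.eigh(np.cov(W.T)); d=ev[1][:,1]; d*=np.sign(d[1])
print('mean',ctr,'dir',d,np.degrees(np.arctan2(d[1],d[0])))
yd=np.array([d[1],-d[0]])*-1
print('along',np.percentile((W-ctr)@d,[0,1,50,99,100]),'across',np.percentile((W-ctr)@np.array([-d[1],d[0]]),[0,2,50,98,100]))
b=m.astype(bool)&(hsv[...,2]<90)&(P[...,2]>.025)
B=ray(c,*np.argwhere(b)[:,::-1].T,0.036)[:,:2]; a=(B-ctr)@d; print('dark along',np.histogram(a,bins=np.arange(-.15,.16,.01)))
plan([.465,.203,.32],74)
E
```

```text
mean [ 0.43226443 -0.14974118] dir [0.15048077 0.98861294] 81.345210904378
along [-0.14101448 -0.13765027 -0.00415642  0.14447477  0.14707768] across [-0.03766749 -0.034391    0.0001645   0.03462389  0.05207579]
dark along (array([ 0,  0,  0,  0,  0,  0, 38, 15,  1,  0,  0,  0,  0,  0,  0,  0,  0,
        0,  0,  0,  0,  0,  0,  0,  0,  0,  0,  0,  0,  0]), array([-1.50000000e-01, -1.40000000e-01, -1.30000000e-01, -1.20000000e-01,
       -1.10000000e-01, -1.00000000e-01, -9.00000000e-02, -8.00000000e-02,
       -7.00000000e-02, -6.00000000e-02, -5.00000000e-02, -4.00000000e-02,
       -3.00000000e-02, -2.00000000e-02, -1.00000000e-02,  1.38777878e-16,
        1.00000000e-02,  2.00000000e-02,  3.00000000e-02,  4.00000000e-02,
        5.00000000e-02,  6.00000000e-02,  7.00000000e-02,  8.00000000e-02,
        9.00000000e-02,  1.00000000e-01,  1.10000000e-01,  1.20000000e-01,
        1.30000000e-01,  1.40000000e-01,  1.50000000e-01]))
pos [0.2762 0.5605 0.4041] head 153.77 tilt 0.06 delta [-32.74 -23.72   8.44] turn 1.3922 q7 -0.05
```

Request:
play_rows(deltas=[-32.7,-23.7,8.4,1.392,-32.7,-23.7,8.4,1.392,-32.7,-23.7,8.4,1.392,-32.7,-23.7,8.4,1.392,-32.7,-23.7,8.4,1.392,-32.7,-23.7,8.4,1.392,-32.7,-23.7,8.4,1.392,-32.7,-23.7,8.4,1.392,-32.7,-23.7,8.4,1.392,-32.7,-23.7,8.4,1.392,-32.7,-23.7,8.4,1.392,-32.7,-23.7,8.4,1.392], grip=1)

```text
time_s: 1.3
eef_pos: [0.4646, 0.2039, 0.3206]
ee_rot: [-2.506, -1.894, 0.0]
force: [-0.2, 0.3, -0.3]
opening: 0.0941
grip_force: 0.0
```

Request:
play_rows(deltas=[0,0,0,0,0,0,0,0])

```text
time_s: 1.5
eef_pos: [0.4647, 0.2038, 0.3207]
ee_rot: [-2.507, -1.893, -0.0]
force: [-0.5, 0.1, 0.5]
opening: 0.0942
grip_force: 0.0
```

Run:
```python
from h import *
plan([.465,.203,.32],74)
c=cam('wrist'); np.savez('w1.npz',**c); save(c,'pics/w1.png'); print(-c['R'].T@c['t'])
P=cloud(c); hsv=cv2.cvtColor(c['frame'],cv2.COLOR_RGB2HSV)
m=((P[...,2]>.018)&(P[...,2]<.045)&(hsv[...,2]>140)&(hsv[...,1]<90)).astype(np.uint8)
n,l,st,ce=cv2.connectedComponentsWithStats(m)
for i in range(1,n):
    if st[i][4]<500: continue
    z=np.median(P[...,2][l==i]); W=ray(c,*np.argwhere(l==i)[:,::-1].T,z)
    r=cv2.minAreaRect((W[:,:2]*1000).astype(np.float32)); print(st[i],z,np.round(r[0],1),np.round(r[1],1),round(r[2],2))
```

```text
pos [0.4647 0.2038 0.3207] head 74.1 tilt 0.0 delta [-0.07  0.05  0.07] turn 0.0017 q7 -0.6
[0.48373715 0.2702817  0.30078505]
[ 154    0  158   66 5473] 0.02226953926216646 [453.3 385.8] [110.4  36.5] 5.69
[ 571  125   69  175 7431] 0.027041159851286713 [703.5 149.8] [ 48.3 151.2] 4.07
[  287   146    64   176 10274] 0.0299628539750054 [467.2 204.6] [148.7  49.5] 74.1
```

View pics/w1.png

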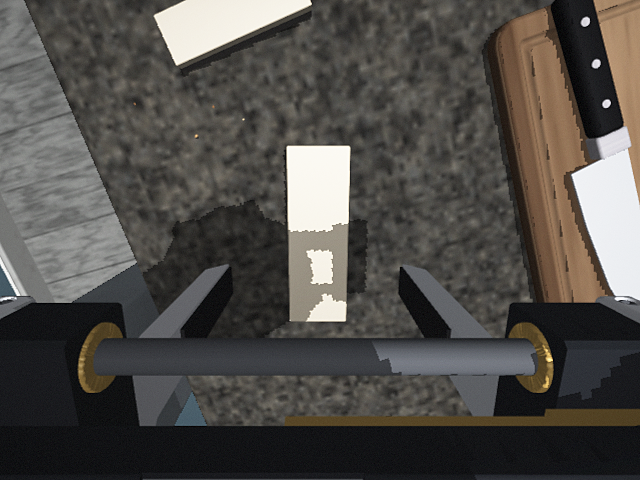

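Wrist view: the stone spans rows 146–322 and columns 287–350, measuring 149 x 50 mm at z = 30 mm, heading 74.1°. That matches the description. Now I'll descend and grip high, with the tips 16 mm above the worktop so they clear the rails later.

Request:
play_rows(deltas=[0.15,0.2,3,0,0.15,0.2,6,0,0.15,0.2,8.5,0,0.15,0.2,10,0,0.15,0.2,10.55,0,0.15,0.2,10.55,0,0.15,0.2,10.55,0])

```text
time_s: 2.25
eef_pos: [0.4674, 0.2045, 0.2159]
ee_rot: [2.508, 1.891, 0.001]
force: [0.7, 0.8, 1.4]
opening: 0.094
grip_force: 0.0
```

Request:
play_rows(deltas=[0,0,0,0,0,0,0,0,0,0,0,0,0,0,0,0,0,0,0,0,0,0,0,0,0,0,0,0,0,0,0,0], grip=0.4, newtons=25)

```text
time_s: 3.05
eef_pos: [0.4671, 0.2044, 0.2152]
ee_rot: [2.509, 1.891, -0.0]
force: [-0.1, -0.9, 2.5]
opening: 0.0498
grip_force: 25.0
```

Request:
play_rows(deltas=[0,0,-2,0,0,0,-5,0,0,0,-8,0,-4,0.7,-8,-0.02,-8,1.4,-8,-0.04,-12,2.1,-8,-0.06,-16,2.8,-8,-0.08,-20,3.5,-8,-0.1,-24,4.2,-8,-0.11,-28,4.9,-8,-0.12,-32,5.6,-8,-0.13,-36,6.3,-8,-0.147])

```text
time_s: 4.25
eef_pos: [0.428, -0.1605, 0.2951]
ee_rot: [-2.362, -2.071, 0.0]
force: [0.7, 1.1, -3.5]
opening: 0.0497
grip_force: 25.0
```

Request:
play_rows(deltas=[-3,0.2,0,0,-4.7,0.2,0,0,-4.7,0.2,0,0,-4.7,0.2,0,0])

```text
time_s: 4.65
eef_pos: [0.4242, -0.2057, 0.2949]
ee_rot: [-2.363, -2.069, 0.0]
force: [-0.4, -0.3, -3.8]
opening: 0.0496
grip_force: 25.0
```

Run:
```python
from h import *
plan([.424,-.207,.295],82.5)
c=cam('wrist'); np.savez('w2.npz',**c); save(c,'pics/w2.png'); print(-c['R'].T@c['t'],ctrl.state()['opening'])
```

```text
pos [ 0.4242 -0.2057  0.2949] head 82.41 tilt 0.04 delta [-0.13 -0.   -0.01] turn -0.0016 q7 0.48
[ 0.43353769 -0.13718289  0.27502483] 0.04933296525963424
```

View pics/w2.png

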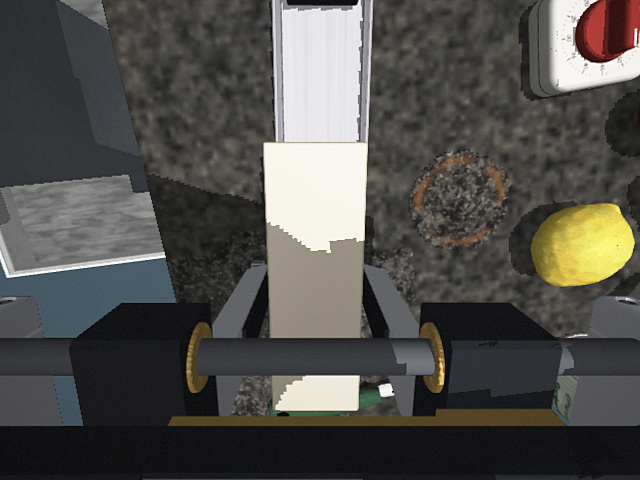

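The held stone spans columns 264–367 with its front edge at row 143. The channel ahead of it is at columns 275–370, with the stop at the top edge near (320,3). Next I'll measure the holder axis from the rails and the stone's pose in hand.

Run:
```python
from h import *
c=dict(np.load('w2.npz'))
for k in ('f','cx','cy'): c[k]=float(c[k])
P=cloud(c); Z=P[...,2]; hsv=cv2.cvtColor(c['frame'],cv2.COLOR_RGB2HSV)
print([int(1000*Z[70,u]) for u in range(262,384,3)]); print([list(map(int,c['frame'][70,u])) for u in range(268,378,4)])
L,Rr=[],[]
for v in range(12,136):
    u=np.where((Z[v,240:400]>.016)&(Z[v,240:400]<.035))[0]+240
    if len(u)>4: L.append((u.min()-.5,v)); Rr.append((u.max()+.5,v))
mid=[]
for S in (L,Rr):
    S=np.array(S); W=ray(c,S[:,0],S[:,1],.024)
    vx,vy,x0,y0=cv2.fitLine((W[:,:2]*1000).astype(np.float32),cv2.DIST_HUBER,0,.01,.01).ravel()
    k=np.sign(vy); t=(-100-y0)/vy; print('x at y=-100',x0+t*vx,'at -30',x0+(-30-y0)/vy*vx,'ang',np.degrees(np.arctan2(k*vy,k*vx)),len(S))
m=((Z>.1)&(Z<.125)&(hsv[...,2]>90)).astype(np.uint8); m[:,:255]=0; m[:,380:]=0; m[262:]=0
m=cv2.morphologyEx(m,cv2.MORPH_OPEN,np.ones((5,5))); z=np.median(Z[m>0])
W=ray(c,*np.argwhere(m>0)[:,::-1].T,z)[:,:2]*1000
print('stone z',z,'front y',np.percentile(W[:,1],99.5),cv2.minAreaRect(W.astype(np.float32)))
# stop front: dark/high at top rows, height profile along center column
print([(v,int(1000*Z[v,322]),int(c['frame'][v,322].mean())) for v in range(0,24,1)], ray(c,322,4,.036))
```

```text
[-1, 0, 0, 0, 24, 24, 21, 11, 12, 13, 10, 12, 11, 12, 11, 11, 12, 9, 12, 11, 12, 11, 11, 11, 11, 11, 10, 12, 11, 11, 12, 12, 11, 12, 19, 24, 22, -1, 0, -1, 0]
[[72, 72, 69], [51, 53, 48], [203, 201, 208], [179, 177, 182], [234, 232, 237], [235, 235, 238], [233, 231, 236], [232, 231, 235], [232, 231, 235], [230, 229, 233], [232, 230, 234], [235, 234, 237], [232, 231, 236], [233, 231, 236], [236, 235, 238], [227, 226, 229], [232, 230, 234], [233, 232, 236], [232, 231, 235], [228, 226, 231], [232, 230, 236], [232, 230, 235], [230, 230, 234], [205, 202, 209], [149, 146, 154], [212, 209, 217], [72, 71, 64], [64, 61, 59]]
x at y=-100 409.28882 at -30 418.87057 ang 82.20566 124
x at y=-100 476.25177 at -30 485.60007 ang 82.393326 124
stone z 0.1097283156241262 front y -129.7346333826409 ((430.25408935546875, -160.4473876953125), (58.817195892333984, 49.497440338134766), 82.46078491210938)
[(0, 24, 11), (1, 21, 17), (2, 20, 18), (3, 17, 18), (4, 16, 17), (5, 14, 71), (6, 11, 149), (7, 12, 137), (8, 11, 131), (9, 11, 128), (10, 11, 159), (11, 12, 244), (12, 12, 233), (13, 13, 232), (14, 12, 232), (15, 12, 231), (16, 10, 232), (17, 12, 232), (18, 11, 233), (19, 12, 232), (20, 12, 231), (21, 10, 233), (22, 12, 232), (23, 11, 233)] [[ 0.44945278 -0.0470333   0.036     ]]
```

Holder axis is 82.3°, with the centreline at x = 0.4428 where y = −0.100. The pad face is near y = −0.040 and the jaw front near x_h = −64 mm, so there is about 22 mm to spare. I'll move over a stone centre at x_h = +22 and lower it.

Request:
play_rows(deltas=[3,0.15,0,0,6,0.3,0,0,8.2,0.45,0,0,8.2,0.45,1.5,0,8.2,0.45,3,0,8.2,0.45,4,0,8.2,0.45,4,0,8.2,0.45,4,0])

```text
time_s: 5.5
eef_pos: [0.4397, -0.125, 0.2554]
ee_rot: [-2.363, -2.07, 0.0]
force: [0.2, -0.7, -2.4]
opening: 0.0499
grip_force: 25.0
```

Run:
```python
from h import *
plan([.4394,-.1252,.2272],82.3)
c=cam('wrist'); np.savez('w3.npz',**c); save(c,'pics/w3.png'); print(ctrl.state()['force'])
```

```text
pos [ 0.4397 -0.125   0.2554] head 82.45 tilt 0.01 delta [-0.02 -0.03  2.82] turn 0.0026 q7 0.33
[ 0.81607252 -0.14098839 -2.82516626]
```

View pics/w3.png

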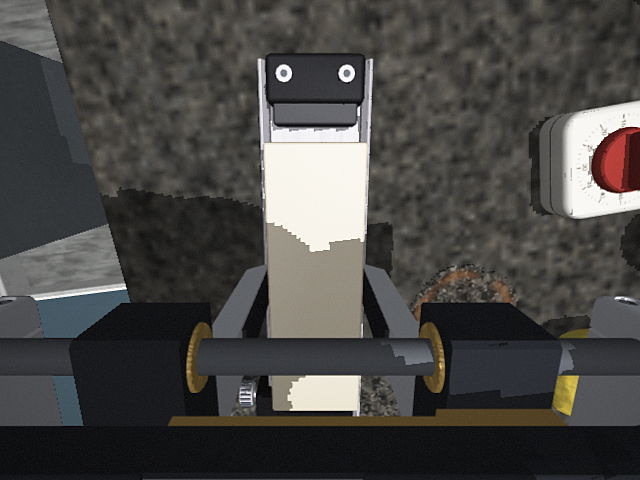

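Stop columns 265–365 and stone columns 264–367 share a centre (about 315), the pad edge is at row 126, and a gap remains. I'll lower gently.

Request:
play_rows(deltas=[-0.02,-0.03,0.7,0,-0.02,-0.03,1.3,0,-0.02,-0.03,1.8,0,-0.02,-0.03,2.2,0,-0.02,-0.03,2.5,0,-0.02,-0.03,2.7,0,-0.02,-0.03,2.8,0,-0.02,-0.03,2.8,0,-0.02,-0.03,2.8,0])

```text
time_s: 6.45
eef_pos: [0.4393, -0.1254, 0.2273]
ee_rot: [2.363, 2.07, 0.0]
force: [0.3, 0.2, -2.5]
opening: 0.0492
grip_force: 25.0
```

Request:
play_rows(deltas=[0,0,0.05,0,0,0,0.1,0,0,0,0.1,0,0,0,0.1,0])

```text
time_s: 6.85
eef_pos: [0.4393, -0.1255, 0.2271]
ee_rot: [-2.363, -2.07, -0.001]
force: [-8.4, 2.2, 27.2]
opening: 0.0497
grip_force: 25.0
```

Contact came at exactly the expected height. I'll ease off and release.

Request:
play_rows(deltas=[0,0,-0.07,0,0,0,-0.07,0])

```text
time_s: 7.05
eef_pos: [0.4394, -0.1254, 0.2271]
ee_rot: [2.363, 2.07, 0.0]
force: [-2.5, 1.2, 9.2]
opening: 0.0493
grip_force: 25.0
```

Request:
play_rows(deltas=[0,0,0,0,0,0,0,0,0,0,0,0,0,0,0,0,0,0,0,0], grip=0.85)

```text
time_s: 7.55
eef_pos: [0.4393, -0.1253, 0.2269]
ee_rot: [2.363, 2.07, -0.0]
force: [-0.0, -0.4, 0.4]
opening: 0.0798
grip_force: 0.0
```

Request:
play_rows(deltas=[0,0,-2,0,0,0,-5,0,0,0,-9,0,0,0,-9,0,0,0,-9,0])

```text
time_s: 8.05
eef_pos: [0.4394, -0.1252, 0.3174]
ee_rot: [2.362, 2.07, 0.002]
force: [0.2, 0.1, 0.2]
opening: 0.0799
grip_force: 0.0
```

Run:
```python
from h import *
print(ctrl.state()['force'],ctrl.state()['opening'])
c=cam('wrist'); np.savez('w4.npz',**c); save(c,'pics/w4.png')
P=cloud(c); Z=P[...,2]; hsv=cv2.cvtColor(c['frame'],cv2.COLOR_RGB2HSV)
m=((Z>.037)&(Z<.047)&(hsv[...,2]>80)).astype(np.uint8)
m=cv2.morphologyEx(m,cv2.MORPH_OPEN,np.ones((5,5)))
n,l,st,ce=cv2.connectedComponentsWithStats(m); i=1+np.argmax(st[1:,4])
W=ray(c,*np.argwhere(l==i)[:,::-1].T,.042)[:,:2]*1000
pts=P[l==i]; A=np.c_[pts[:,:2],np.ones(len(pts))]; k=np.linalg.lstsq(A,pts[:,2],rcond=None)[0]
r=cv2.minAreaRect(W.astype(np.float32)); print(st[i],r,'tilt',k[:2],'z',np.median(pts[:,2]))
print('line x at stone',442.77+.1353*(r[0][1]+100))
```

```text
[0.162473   0.09189605 0.15631111] 0.07989620578690639
[  282   147    67   185 11690] ((439.8016357421875, -124.77873229980469), (148.6885223388672, 49.69851303100586), 82.49360656738281) tilt [-0.00037148  0.00025498] z 0.04198267363047695
line x at stone 439.4174375198364
```

View pics/w4.png

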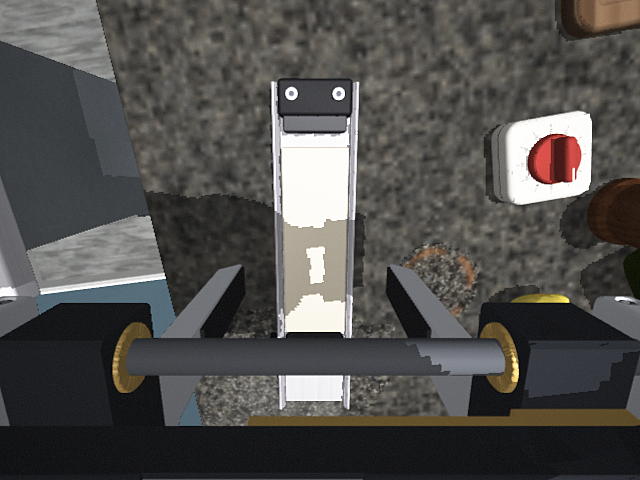

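The stone is seated: top at z = 42 mm, flat, 0.4 mm off the centreline, heading within 0.2°. The jaw's front is near (315,335). Next I'll close the fingers and go in behind the jaw.

Request:
play_rows(deltas=[-4,0,0,0,-8,0,0,0,-12,0,0,0,-14,0,0,0,-14,0,0,0,-14,0,3,0,-14,0,6,0,-14,0,8,0,-14,0,8,0], grip=0, newtons=20)

```text
time_s: 9.0
eef_pos: [0.4202, -0.2628, 0.2341]
ee_rot: [-2.359, -2.068, 0.004]
force: [1.2, 0.9, 0.5]
opening: 0.0115
grip_force: 0.0
```

Request:
play_rows(deltas=[0,0,0.7,0,0,0,1.4,0,0,0,2,0,0,0,2,0])

```text
time_s: 9.4
eef_pos: [0.4208, -0.264, 0.2165]
ee_rot: [-2.363, -2.07, 0.0]
force: [-0.3, 0.2, 0.6]
opening: 0.0005
grip_force: 0.0
```

Run:
```python
from h import *
plan([.4206,-.2639,.217],82.3); s=ctrl.state(); print(s['force'],s['opening'])
c=cam('wrist'); np.savez('w5.npz',**c); save(c,'pics/w5.png')
```

```text
pos [ 0.4208 -0.264   0.2165] head 82.45 tilt 0.02 delta [ 0.   -0.02 -0.05] turn 0.0025 q7 0.71
[-0.3435399   0.1608768   0.55973521] 0.0005039899546555428
```

View pics/w5.png

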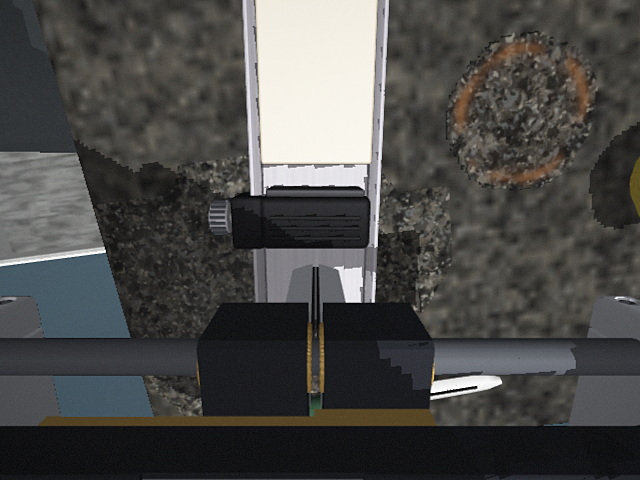

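The fingers are behind the jaw's rear face, tip near (316,265) with the jaw's rear edge at row 248, and centred on it. Pushing slowly.

Request:
play_rows(deltas=[0.4,0,0,0,0.8,0,0,0,1.2,0,0,0,1.5,0,0,0,1.8,0,0,0,2.1,0,0,0,2.4,0,0,0,2.7,0,0,0,2.9,0,0,0,3.1,0,0,0,3.1,0,0,0])

```text
time_s: 10.55
eef_pos: [0.425, -0.2332, 0.2169]
ee_rot: [2.363, 2.07, 0.0]
force: [0.5, -1.1, 0.4]
opening: 0.0005
grip_force: 0.6
```

Request:
play_rows(deltas=[0.1,0,0,0,0.2,0,0,0,0.3,0,0,0,0.4,0,0,0,0.4,0,0,0])

```text
time_s: 11.05
eef_pos: [0.4255, -0.2293, 0.2169]
ee_rot: [2.363, 2.07, 0.0]
force: [1.5, -2.1, 1.3]
opening: 0.0005
grip_force: 1.0
```

Request:
play_rows(deltas=[0.1,0,0,0,0.2,0,0,0,0.3,0,0,0,0.3,0,0,0])

```text
time_s: 11.45
eef_pos: [0.4259, -0.2265, 0.2169]
ee_rot: [2.363, 2.07, -0.0]
force: [1.2, -6.2, 0.0]
opening: 0.0005
grip_force: 2.3
```

Request:
play_rows(deltas=[0.1,0,0,0,0.2,0,0,0,0.3,0,0,0,0.3,0,0,0])

```text
time_s: 11.85
eef_pos: [0.426, -0.2244, 0.217]
ee_rot: [2.363, 2.068, -0.002]
force: [0.8, -12.5, -2.8]
opening: 0.0005
grip_force: 5.8
```

Request:
play_rows(deltas=[0.05,0,0,0,0.1,0,0,0,0.13,0,0,0,0.13,0,0,0,0.13,0,0,0])

```text
time_s: 12.35
eef_pos: [0.4261, -0.2236, 0.217]
ee_rot: [2.363, 2.067, -0.002]
force: [-0.0, -14.6, -5.6]
opening: 0.0007
grip_force: 7.7
```

Run:
```python
from h import *
s=ctrl.state(); print(s['force'],s['eef_pos'])
c=cam('wrist'); save(c,'pics/w6.png')
P=cloud(c); Z=P[...,2]; hsv=cv2.cvtColor(c['frame'],cv2.COLOR_RGB2HSV)
m=((Z>.037)&(Z<.047)&(hsv[...,2]>80)).astype(np.uint8)
m=cv2.morphologyEx(m,cv2.MORPH_OPEN,np.ones((5,5)))
n,l,st,ce=cv2.connectedComponentsWithStats(m); i=1+np.argmax(st[1:,4])
W=ray(c,*np.argwhere(l==i)[:,::-1].T,.042)[:,:2]*1000
r=cv2.minAreaRect(W.astype(np.float32)); print(st[i],r,'z',np.median(Z[l==i]),'line x',442.77+.1353*(r[0][1]+100))
print(ctrl.state()['force'])
```

```text
[ -0.01530425 -14.55406395  -5.57447561] [ 0.42613715 -0.22356053  0.21698726]
[  255     0   123   220 25044] ((437.8198547363281, -139.97764587402344), (89.70572662353516, 49.52106857299805), 82.36248779296875) z 0.0420210476682341 line x 437.3610245132446
[ -0.0950052  -16.27508442  -4.74813719]
```

View pics/w6.png

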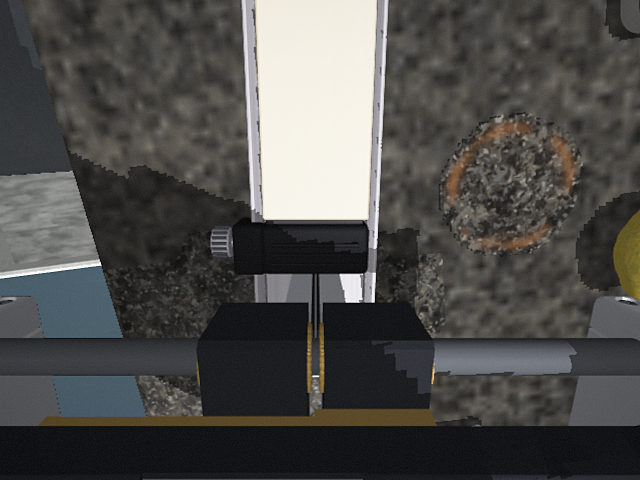

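The jaw now touches the stone's end at row 220. The stone is flat and square, and the fingers are clear of it. I'll hold steady for step 2.

Request:
play_rows(deltas=[0,0,0,0,0,0,0,0,0,0,0,0,0,0,0,0,0,0,0,0,0,0,0,0,0,0,0,0,0,0,0,0,0,0,0,0,0,0,0,0])

```text
time_s: 13.4
eef_pos: [0.4261, -0.2236, 0.217]
ee_rot: [2.363, 2.067, -0.002]
force: [-0.8, -15.9, -5.1]
opening: 0.0007
grip_force: 7.7
```

```bash
python3 -c "
from h import *
print(ctrl.finish_job(), ctrl.state()['force'])"
```

```text
the job is handed in; nothing more can be done
the job is handed in; nothing more can be done
```

The whetstone lies flat and square between the rails, and the jaw is held against its end with a steady push of about 15–16 N measured at the wrist. That puts an estimated 11–15 N on the pad; the job is handed in, but I got no verdict back.

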